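Draw the mould out from under the bench shelf and lay it on the scale

ROBOT

A 6-joint arm with a two-finger parallel gripper is mounted at the origin on a cart in front of the work surface, level with it; the furniture and walls round the work are solid. World frame = base frame: x ahead of the robot, y to its left, z up, the work surface at z = 0. Lengths are in m, angles in rad, forces in N, time in s.
With the tool pointing down it reaches from about 0.225 to 0.725 m from the base axis. Payload 3.1 kg.
Tool frame: the origin (TCP) lies midway between the tips of the shut fingers; the grasp point (between the pads) lies 19 mm behind it (arm.grip_point_offset is the distance from the TCP to the grasp point, in m); z points along the fingers, y is the line along which they close (so a half turn about z gives the same grasp; the last joint's range is limited). The gripper opens to 85 mm and grips with 20 to 120 N. Pads are 22 mm wide; open, the fingers measure 114 mm over their backs; the gripper's body (76 mm by 85 mm) begins 54 mm behind the grasp point. The pads swing forward as they close: fully open they stand 13 mm farther back than shut.
Start: joints at [-1.235, 0.048, 0.099, 1.622, 0, 1.443], TCP at [0.235, -0.47, 0.231] pointing down, gripper open.
Joint ranges: [-2.91, 2.91], [-0.99, 1.94], [-1.21, 1.42], [-2.12, 2.29], [-1.49, 1.47], [-3.14, 3.14]. Speed limits (rad/s): [2.79, 2.79, 3.14, 3.14, 3.14, 3.14].

INTERFACE

Orientations are given as [roll, pitch, yaw] about the fixed x, y, z axes, in that order (R = Rz(yaw) Ry(pitch) Rx(roll)).
In Python, from workcell import readout, cams, arm, finder gives the robot as it stands.
- The arm moves only by the tool jog_arm, never from a script. Its argument "rows" is a list of rows, each an object of numbers: "x", "y", "z": the shift along the world's x, y, z each as a share of 0.5 m, from -1 to 1; "wx", "wy", "wz": the turn, a rotation vector about the world's x, y, z each as a share of pi rad, from -1 to 1. A call has 1 to 10 rows; each row shifts and turns the commanded pose from where the row before left it; what a row does not reach is not made up. A row lasts 1/10 s, in which the tool goes at most 50 mm and 8.59 degrees, less where a joint would pass 70% of its speed; a pose out of reach is approached as far as the arm can. A call with a number of a shift or a turn outside -1 to 1 is refused whole. A call with a gripper value outside its range is refused whole. "claw" is the closure, from 0 (fully open) to 1 (shut), set as the call begins (left out, the last holds). The fingers move at their own pace and stop on an object; "newtons" is the grip in N (left out, the last holds). Time passes only in rows, so rows that do not move let the fingers close. It gives the time, the measured TCP pose, the force, the opening and the grip force at its end, in the units of the state.
- readout.state(): the state, without advancing time (a new reading comes with each control period).
- cams.grab_frame(name): name is "scene" or "top"; returns a dict with "pixels" (420x560x3 uint8, blue, green, red), "fx", "fy", "cx", "cy" (pixels), "view" (4x4, takes a point from world to camera coordinates). Camera axes: x right, y up, looking along -z (the intrinsics and any distortion apply to the point x, -y, -z); pixel columns grow to the right and rows downward; lengths in m; the calibration is good to about 2 mm. A picture is of the moment at which its call begins. There is no depth.
- arm.finish_job(): hands the job in; it is judged then, once.
Trained networks look in a picture, given as the dict that the camera call returned (one of the last four; its "shot" number tells which), for a name from the list of things; names that differ only in an ending like _2 or _b are one class to them, and where a whole thing is asked for, a point or a joint stands for the part that bears it (a point fixed in the world has none). Each returns a list of dicts, best first, with "conf" (0 to 1); they miss things now and then, are a little off and sometimes report something else, mostly with a low value. They report only what shows in the picture. A call takes as long as a camera call.
- finder.find_in(picture, query): "box" ([left, top, width, height] in pixels, round what is visible of it).
- finder.outline_of(picture, query): "pixels" (420x560 bool, what is visible of it) and "box" ([left, top, width, height] in pixels, round what is visible of it).
The state is a dict: "clock": time; "joints": joint angles; "joint_velocities": joint speeds; "joint_torque": joint torques, N m; "tool_pos": TCP position; "ee_rot": TCP orientation; "ft_force": force on the tool from outside, world axes, zero at the start; "wrist_torque": the same for the moment, N m; "gripper_width": finger opening in m; "gripper_force": force on a finger pad.
Only numpy, scipy, OpenCV 4.12 (cv2) and the standard library are available. Lean on these libraries where they do the work, as an engineer would, in place of code of your own. Each camera call takes 0.05 s, during which the arm holds its last target. There are 200 camera calls.

TASK

Slide the carved wooden mould out of its bay in the low bench shelf, where it lies too far under the board to be gripped (reach in at a slant and press on its top), flat along the floor sheet until all of it lies clear in front of the shelf. Then pick it up and set it down gently, carved side up, on the middle of the scale's plate, crosswise to the scale so that the display stays uncovered, and let go. Leave the brush in the other bay and everything else where it is.

Things in the scene. Friction and masses are not known exactly. Their poses are not given: they have to be found in the camera images.
- shelf: Low metal bench shelf, fixed, 492 (y) x 110 (x) mm. Origin at table height under the middle of the board's front edge; x to the back, z up. Board underside 150, top 166 mm up. Cheeks 12 mm thick at y = -240, 0, 240 mm part two bays open to the robot, centred at y = -120, 120 mm; back panel at x = 93 mm. Polished floor sheet 3 mm thick under both bays runs out to x = -140 mm.
- mould: Carved sweet mould: loose brown wooden bar 55 (x) x 210 (y) x 24 mm, about 0.18 kg, hollows in its top. Origin at the centre of its underside, z up. Starts flat on the sheet in either bay, about parallel to the shelf's front edge, near face 4 to 15 mm behind that edge. Slides easily on the sheet (friction 0.2); fingers hold it better (about 0.6 or more).
- brush: Flat pastry brush, 195 mm long, 52 mm wide, 16 mm thick, loose, wooden handle and pale bristles; origin at the centre of its underside, x along its length. Lies in the other bay; to be left there.
- scale: Slim digital scale, loose, 0.42 kg, flat, 214 (x) x 136 (y) mm, casing 16 mm high. Origin at the centre of its underside; display and keys at the -x end, which faces the robot; the weighing plate covers x -36 to 100 and y -62 to 62 mm, its top 21 mm up.
- plate (a point): Centre of the top of the scale's weighing plate, 32 mm from the scale's origin along its x and 21 mm up; axes as the scale's.
- bowl: Small steel bowl, 133 mm wide and 46 mm high, standing on the shelf's board; origin at the centre of its underside.
- timer: White kitchen timer, 36 x 66 x 62 mm, standing on the shelf's board; origin under its middle.
- tape: Roll of brown tape lying flat on the table to the left, 104 mm across, 25 mm high; origin at the centre of its underside.
- cutter: Steel ring cutter, 64 mm across, 34 mm high, standing near the table's front edge between the shelf and the scale; origin at the centre of its underside.

How it is judged:
On the way:
1. the mould lies flat on the floor sheet, all of it in front of the front edge of the shelf's board (x of mould in the frame of shelf below -0.03 m and height (world z) of mould below 0.012 m and angle between mould's own z axis and vertical below 0.08 rad), for 0.2 s.
At the end, for the whole second after the job is handed in: The mould lies released, at rest, carved side up and flat on the scale: centre within 20 mm of the plate's centre, long side within 10 degrees of the scale's y axis. Brush, scale, bowl, timer, tape and cutter are within 30 mm of where they stood (horizontal distance between mould and plate below 0.02 m and angle between the y axis of mould and the y axis of scale, either way round below 0.17 rad and angle between mould's own z axis and vertical below 0.06 rad and height (world z) of mould between 0.015 and 0.027 m and contact force between mould and scale above 0.5 N and linear speed of mould below 0.02 m/s); the robot touches nothing.
It fails at once if the mould is lifted or tipped up while still under the shelf (x of mould in the frame of shelf above -0.02 m and y of mould in the frame of shelf above -0.25 m and (height (world z) of mould above 0.025 m or angle between mould's own z axis and vertical above 0.35 rad) and height (world z) of mould below 0.15 m).
It fails at once if the mould is dropped or slammed on the scale (over 45 N) (contact force between mould and scale above 45 N).
It fails at once if the brush is moved more than 30 mm (distance of brush from where it was at the start of the episode above 0.03 m).
It fails at once if the scale is shifted more than 30 mm (distance of scale from where it was at the start of the episode above 0.03 m).
It fails at once if the bowl, timer, tape roll or ring cutter is shifted more than 30 mm (distance of any of bowl, timer, tape, cutter from where it was at the start of the episode above 0.03 m).
It also fails if it takes over 62 s, if anything falls off the work surface, if the arm or the gripper's body presses on something with over 40 N, if the wrist force passes 120 N, or if a joint passes its speed limit or range.

## Working session

There is one attempt and no reset: what is moved stays moved. The work goes in short steps, Python scripts to look and compute and a tool call to move; the robot and the scene stay as the last step left them, time stands still between calls to the robot, and variables do not carry over. Pictures are saved under pics/ and viewed, at most 10 in all, crops included, and the job is handed in when it is done.

Besides the shell and the picture viewer there is one more tool, called after ">>>" as a command line: name --argument value ..., lists and objects as JSON in quotes. jog_arm: Moves the arm, as the interface text tells. Shift numbers are shares of 0.5 m and turn numbers shares of pi rad, none past 1 either way. Its arguments: {"type":"object","properties":{"rows":{"type":"array"},"claw":{"type":"number"},"newtons":{"type":"number"}},"required":["rows"]}

```bash
mkdir -p pics; ls
cat > h.py <<'E'
import numpy as np, cv2
from workcell import readout, cams, arm, finder
def ray(p,u,v):
    V=np.array(p["view"]); R=V[:3,:3]; t=V[:3,3]
    d=np.array([(u-p["cx"])/p["fx"],-(v-p["cy"])/p["fy"],-1.0])
    return -R.T@t, R.T@d
def onz(p,u,v,z):
    o,d=ray(p,u,v); return o+d*(z-o[2])/d[2]
def proj(p,P):
    c=np.array(p["view"])[:3]@np.append(P,1.)
    return p["cx"]+p["fx"]*c[0]/-c[2], p["cy"]-p["fy"]*c[1]/-c[2]
E
python3 - <<'E'
from h import *
print({k:v for k,v in readout.state().items()})
ims=[]
for n in ("scene","top"):
    p=cams.grab_frame(n); print(n,[ (k,np.shape(v)) for k,v in p.items()],p["fx"],p["cx"],p["cy"],ray(p,280,210))
    cv2.imwrite(f"pics/{n}0.png",p["pixels"])
    for q in "shelf mould brush scale plate bowl timer tape cutter".split():
        r=finder.outline_of(p,q)
        for x in r[:2]: print(q,round(x["conf"],2),x["box"])
E
```

```text
pics
{'clock': 0.0, 'joints': array([-1.23481973e+00,  4.87431698e-02,  9.75722253e-02,  1.62201168e+00,
       -2.49825945e-05,  1.44301656e+00]), 'joint_velocities': array([-0.00116744, -0.00107902,  0.00010847,  0.00063017,  0.00076443,
       -0.0014526 ]), 'joint_torque': array([ 4.95481595e-05, -3.38786244e+01,  3.20013320e+01,  2.04132852e-02,
       -2.08911720e-04,  1.13996339e-05]), 'tool_pos': array([ 0.23462147, -0.46895798,  0.23010828]), 'ee_rot': array([-3.13922263e+00, -2.79312438e-04,  4.63756068e-01]), 'ft_force': array([0.04163424, 0.12129035, 0.15589482]), 'wrist_torque': array([-0.00338187,  0.01946461, -0.01173276]), 'gripper_force': 0.0, 'gripper_width': 0.08515690410421987}
scene [('pixels', (420, 560, 3)), ('fx', ()), ('fy', ()), ('cx', ()), ('cy', ()), ('view', (4, 4)), ('shot', ())] 456.3785553974946 277.08921683813276 213.96957314916204 (array([-0.32908081, -0.73981388,  1.09008385]), array([ 0.56268813,  0.52924631, -0.63513522]))
shelf 0.95 [217.1, 188.3, 143.1, 78.7]
mould 0.85 [285.1, 207.2, 51.7, 34.5]
brush 0.95 [237.7, 189.1, 44.6, 24.9]
scale 0.75 [334.4, 290.7, 79.0, 45.9]
plate 0.93 [332.5, 290.1, 82.8, 43.6]
bowl 0.28 [333.1, 292.6, 82.0, 43.0]
timer 0.49 [284.1, 208.4, 52.3, 35.2]
cutter 0.53 [291.2, 282.9, 12.4, 22.2]
top [('pixels', (420, 560, 3)), ('fx', ()), ('fy', ()), ('cx', ()), ('cy', ()), ('view', (4, 4)), ('shot', ())] 404.1050792080593 283.8804413418214 205.99919493749357 (array([0.30431707, 0.02302923, 1.2242392 ]), array([ 0.17954945,  0.05606408, -0.98224694]))
shelf 0.63 [170.4, 130.9, 182.6, 107.2]
mould 0.71 [267.0, 166.4, 69.7, 18.1]
brush 0.78 [197.9, 172.3, 58.1, 13.7]
scale 0.85 [398.2, 184.0, 55.4, 73.3]
plate 0.71 [397.1, 181.4, 53.8, 77.8]
bowl 0.8 [175.9, 118.0, 58.0, 48.0]
timer 0.85 [278.1, 136.2, 23.8, 19.3]
tape 0.73 [140.2, 234.8, 36.8, 32.7]
tape 0.5 [399.8, 184.7, 53.9, 71.0]
cutter 0.59 [370.6, 251.8, 10.2, 18.5]
```

View pics/scene0.png

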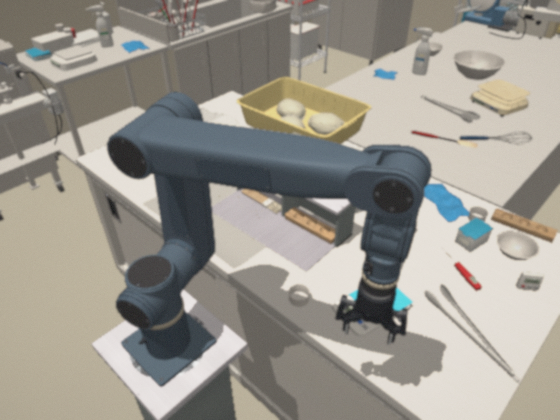

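View pics/top0.png

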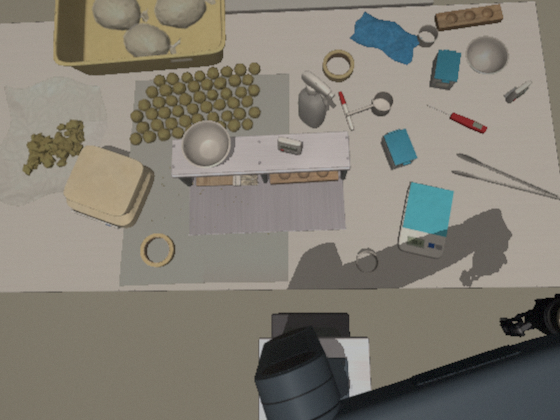

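The top view shows the mould in the right bay (px 267–337, 166–184), the brush in the left bay, the scale at about (427,220) with its display toward the robot, and the cutter at (366,261). I'll measure these next.

Run:
```python
from h import *
p=cams.grab_frame("top"); im=p["pixels"]
o=finder.outline_of(p,"mould")[0]; 
m=o["pixels"].astype(np.uint8); r=cv2.minAreaRect(cv2.findNonZero(m)); print("mould rect",r)
for c in cv2.boxPoints(r): print(" ",c.round(1),onz(p,*c,0.027).round(4))
o=finder.outline_of(p,"scale")[0]; m=o["pixels"].astype(np.uint8); r=cv2.minAreaRect(cv2.findNonZero(m))
print("scale");
for c in cv2.boxPoints(r): print(" ",c.round(1),onz(p,*c,0.016).round(4))
for q,z in (("cutter",.017),("brush",.01)):
    for x in finder.find_in(p,q)[:1]:
        l,t,w,h=x["box"]; print(q,onz(p,l,t,z).round(3),onz(p,l+w,t+h,z).round(3))
# cyan plate
hsv=cv2.cvtColor(im,cv2.COLOR_BGR2HSV); mk=cv2.inRange(hsv,(80,120,100),(100,255,255)); mk[:175]=0; mk[:,:395]=0;mk[260:]=0
r=cv2.minAreaRect(cv2.findNonZero(mk)); print("plate rect",r, onz(p,*r[0],0.021))
for c in cv2.boxPoints(r): print(" ",c.round(1),onz(p,*c,0.021).round(4))
crop=im[125:245,165:355]; cv2.imwrite("pics/c1.png",cv2.resize(crop,None,fx=4,fy=4,interpolation=cv2.INTER_CUBIC))
```

```text
mould rect ((303.130615234375, 176.5023651123047), (11.302077293395996, 68.44155883789062), 86.26860046386719)
  [268.6 173.1] [0.6391 0.1256 0.027 ]
  [336.9 168.6] [ 0.6485 -0.0837  0.027 ]
  [337.6 179.9] [ 0.6129 -0.0847  0.027 ]
  [269.4 184.4] [0.6034 0.1234 0.027 ]
scale
  [394.8 249.8] [ 0.3999 -0.246   0.016 ]
  [408.2 180.7] [ 0.6087 -0.2988  0.016 ]
  [454.5 189.6] [ 0.578  -0.4342  0.016 ]
  [441.1 258.8] [ 0.3721 -0.3779  0.016 ]
cutter [ 0.387 -0.175  0.017] [ 0.344 -0.195  0.017]
brush [0.658 0.355 0.01 ] [0.595 0.159 0.01 ]
plate rect ((428.17926025390625, 208.8773651123047), (42.939231872558594, 45.642127990722656), 10.619654655456543) [ 0.51971501 -0.35036771  0.021     ]
  [402.9 227.4] [ 0.4655 -0.2724  0.021 ]
  [411.3 182.5] [ 0.6016 -0.3063  0.021 ]
  [453.5 190.4] [ 0.5746 -0.4292  0.021 ]
  [445.1 235.3] [ 0.4401 -0.3932  0.021 ]
```

View pics/c1.png

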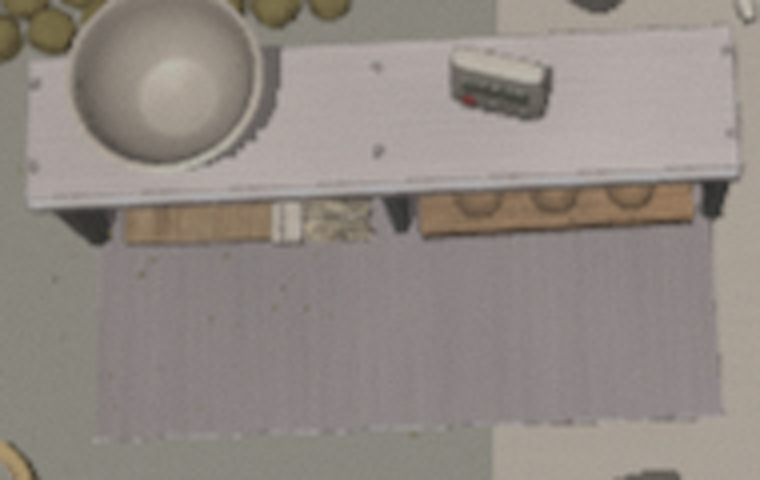

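Run:
```python
from h import *
p=cams.grab_frame("top")
f=lambda u,v,z: onz(p,165+(u+.5)/4-.5,125+(v+.5)/4-.5,z)
for n,a,b,z in (("boardtop",(28,195),(738,170),.166),("boardbot",(28,207),(738,180),.150),("sheet",(95,440),(720,415),.003),("mould bottom near",(422,238),(693,222),.003),("mould",(422,234),(693,216),.027)):
    A=f(*a,z);B=f(*b,z);d=A-B; print(n,A.round(4),B.round(4),"yaw",np.arctan2(-d[0],d[1]).round(4),"len",np.linalg.norm(d).round(4))
# try model: shelf pose, project
A=f(28,207,.15);B=f(738,180,.15)
```

```text
boardtop [0.6055 0.3812 0.166 ] [ 0.612  -0.1042  0.166 ] yaw 0.0133 len 0.4855
boardbot [0.6014 0.3863 0.15  ] [ 0.6095 -0.1059  0.15  ] yaw 0.0165 len 0.4922
sheet [0.4557 0.3755 0.003 ] [ 0.4675 -0.1027  0.003 ] yaw 0.0248 len 0.4784
mould bottom near [0.6101 0.123  0.003 ] [ 0.6184 -0.0876  0.003 ] yaw 0.0393 len 0.2107
mould [0.6073 0.121  0.027 ] [ 0.6169 -0.0855  0.027 ] yaw 0.0468 len 0.2068
```

The measured sizes match the ones given: the board is 0.492 m long and the mould 0.21 m. That gives:

| Item | Position (x, y) | Yaw |
|---|---|---|
| Shelf front edge near the mould | x ≈ 0.6065 | 0.018 |
| Mould centre | about (0.642, 0.018) | 0.04 |
| Plate centre | about (0.520, -0.349) | -0.25 |

Now I'll move to the approach pose.

>>> jog_arm --rows '[{"x": 0.0215,"y": 0.0487,"wz": 0.0432},{"x": 0.0215,"y": 0.0487,"wz": 0.0432},{"x": 0.0215,"y": 0.0487,"wz": 0.0432},{"x": 0.0215,"y": 0.0487,"wz": 0.0432},{"x": 0.0215,"y": 0.0487,"wz": 0.0432},{"x": 0.0215,"y": 0.0487,"wz": 0.0432},{"x": 0.0215,"y": 0.0487,"wz": 0.0432},{"x": 0.0215,"y": 0.0487,"wz": 0.0432},{"x": 0.0215,"y": 0.0487,"wz": 0.0432},{"x": 0.0215,"y": 0.0487,"wz": 0.0432}]' --claw 0.47

```text
invalid input at $.rows[0]: expected keys x, y, z, wx, wy, wz
```

>>> jog_arm --rows '[{"x": 0.0215,"y": 0.0487,"wz": 0.0432},{"x": 0.0215,"y": 0.0487,"wz": 0.0432},{"x": 0.0215,"y": 0.0487,"wz": 0.0432},{"x": 0.0215,"y": 0.0487,"wz": 0.0432},{"x": 0.0215,"y": 0.0487,"wz": 0.0432},{"x": 0.0215,"y": 0.0487,"wz": 0.0432},{"x": 0.0215,"y": 0.0487,"wz": 0.0432},{"x": 0.0215,"y": 0.0487,"wz": 0.0432},{"x": 0.0215,"y": 0.0487,"wz": 0.0432},{"x": 0.0215,"y": 0.0487,"wz": 0.0432}]'

```text
invalid input at $.rows[0]: expected keys x, y, z, wx, wy, wz
```

>>> jog_arm --rows '[{"wy": -0.04},{"wy": -0.04},{"wy": -0.04},{"wy": -0.04},{"wy": -0.04},{"wy": -0.05},{},{}]'

```text
invalid input at $.rows[0]: expected keys x, y, z, wx, wy, wz
```

>>> jog_arm --rows '[{"x": 0.0215,"y": 0.0487,"z": 0,"wx": 0,"wy": 0,"wz": 0.0432},{"x": 0.0215,"y": 0.0487,"z": 0,"wx": 0,"wy": 0,"wz": 0.0432},{"x": 0.0215,"y": 0.0487,"z": 0,"wx": 0,"wy": 0,"wz": 0.0432},{"x": 0.0215,"y": 0.0487,"z": 0,"wx": 0,"wy": 0,"wz": 0.0432},{"x": 0.0215,"y": 0.0487,"z": 0,"wx": 0,"wy": 0,"wz": 0.0432},{"x": 0.0215,"y": 0.0487,"z": 0,"wx": 0,"wy": 0,"wz": 0.0432},{"x": 0.0215,"y": 0.0487,"z": 0,"wx": 0,"wy": 0,"wz": 0.0432},{"x": 0.0215,"y": 0.0487,"z": 0,"wx": 0,"wy": 0,"wz": 0.0432},{"x": 0.0215,"y": 0.0487,"z": 0,"wx": 0,"wy": 0,"wz": 0.0432},{"x": 0.0215,"y": 0.0487,"z": 0,"wx": 0,"wy": 0,"wz": 0.0432}]' --claw 0.47

```text
clock: 2.3
tool_pos: [0.3427, -0.2251, 0.2315]
ee_rot: [3.141, 0.0, 1.826]
ft_force: [0.2, -0.4, -0.8]
gripper_width: 0.0454
gripper_force: 0.0
```

>>> jog_arm --rows '[{"x": 0.0215,"y": 0.0487,"z": 0,"wx": 0,"wy": 0,"wz": 0.0432},{"x": 0.0215,"y": 0.0487,"z": 0,"wx": 0,"wy": 0,"wz": 0.0432},{"x": 0.0215,"y": 0.0487,"z": 0,"wx": 0,"wy": 0,"wz": 0.0432},{"x": 0.0215,"y": 0.0487,"z": 0,"wx": 0,"wy": 0,"wz": 0.0432},{"x": 0.0215,"y": 0.0487,"z": 0,"wx": 0,"wy": 0,"wz": 0.0432},{"x": 0.0215,"y": 0.0487,"z": 0,"wx": 0,"wy": 0,"wz": 0.0432},{"x": 0.0215,"y": 0.0487,"z": 0,"wx": 0,"wy": 0,"wz": 0.0432},{"x": 0.0215,"y": 0.0487,"z": 0,"wx": 0,"wy": 0,"wz": 0.0432},{"x": 0.0215,"y": 0.0487,"z": 0,"wx": 0,"wy": 0,"wz": 0.0432},{"x": 0.0215,"y": 0.0487,"z": 0,"wx": 0,"wy": 0,"wz": 0.0432}]'

```text
clock: 3.3
tool_pos: [0.4502, 0.0185, 0.2314]
ee_rot: [-3.141, 0.0, -3.099]
ft_force: [0.4, 0.4, 0.6]
gripper_width: 0.0452
gripper_force: 0.0
```

>>> jog_arm --rows '[{"x": 0,"y": 0,"z": 0,"wx": 0,"wy": -0.0417,"wz": 0},{"x": 0,"y": 0,"z": 0,"wx": 0,"wy": -0.0417,"wz": 0},{"x": 0,"y": 0,"z": 0,"wx": 0,"wy": -0.0417,"wz": 0},{"x": 0,"y": 0,"z": 0,"wx": 0,"wy": -0.0417,"wz": 0},{"x": 0,"y": 0,"z": 0,"wx": 0,"wy": -0.0417,"wz": 0},{"x": 0,"y": 0,"z": 0,"wx": 0,"wy": -0.0417,"wz": 0},{"x": 0,"y": 0,"z": 0,"wx": 0,"wy": 0,"wz": 0},{"x": 0,"y": 0,"z": 0,"wx": 0,"wy": 0,"wz": 0}]'

```text
clock: 4.1
tool_pos: [0.4718, 0.0183, 0.235]
ee_rot: [-3.107, 0.761, -3.091]
ft_force: [-0.0, -0.8, 0.2]
gripper_width: 0.045
gripper_force: 0.0
```

>>> jog_arm --rows '[{"x": 0,"y": 0,"z": 0,"wx": 0,"wy": 0,"wz": 0},{"x": 0,"y": 0,"z": 0,"wx": 0,"wy": 0,"wz": 0}]'

```text
clock: 4.3
tool_pos: [0.473, 0.0182, 0.2393]
ee_rot: [-3.105, 0.767, -3.09]
ft_force: [1.1, -0.1, 0.4]
gripper_width: 0.0453
gripper_force: 0.0
```

```bash
python3 -c "
from h import *
s=readout.state();print(s['joints'].round(3),s['joint_velocities'].round(3),s['tool_pos'].round(4),s['ee_rot'].round(3))"
```

```text
[-0.194 -0.99  -0.812  0.991  0.134 -0.178] [ 0.     0.001 -0.005 -0.001  0.001  0.001] [0.473  0.0182 0.2393] [-3.105  0.767 -3.09 ]
```

>>> jog_arm --rows '[{"x": 0.0235,"y": 0,"z": -0.044,"wx": 0,"wy": 0,"wz": 0},{"x": 0.0235,"y": 0,"z": -0.044,"wx": 0,"wy": 0,"wz": 0},{"x": 0.0235,"y": 0,"z": -0.044,"wx": 0,"wy": -0.003,"wz": 0},{"x": 0.0235,"y": 0,"z": -0.044,"wx": 0,"wy": -0.003,"wz": 0},{"x": 0,"y": 0,"z": 0,"wx": 0,"wy": 0,"wz": 0},{"x": 0,"y": 0,"z": 0,"wx": 0,"wy": 0,"wz": 0}]'

```text
clock: 4.9
tool_pos: [0.5196, 0.0183, 0.1489]
ee_rot: [-3.105, 0.782, -3.09]
ft_force: [0.9, -0.2, -0.3]
gripper_width: 0.0454
gripper_force: 0.0
```

Run:
```python
from h import *
s=readout.state();print(s['joints'].round(3),s['tool_pos'].round(4),s['ee_rot'].round(3))
p=cams.grab_frame("scene"); cv2.imwrite("pics/s1.png",cv2.resize(p["pixels"][130:330,180:430],None,fx=3,fy=3,interpolation=cv2.INTER_CUBIC))
```

```text
[-0.165 -0.857 -0.951  0.702  0.117 -0.155] [0.5196 0.0183 0.1489] [-3.105  0.782 -3.09 ]
```

View pics/s1.png

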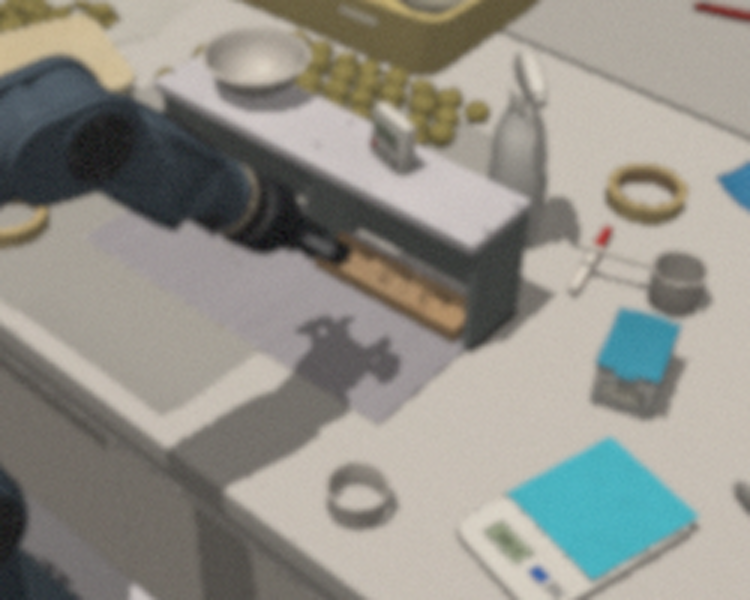

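The gripper is at a slant in front of the right bay, with its tips heading for the mould near crop (335,250). The view is clear, so I'm going in along the tool axis.

>>> jog_arm --rows '[{"x": 0.038,"y": 0,"z": -0.036,"wx": 0,"wy": 0,"wz": 0},{"x": 0.038,"y": 0,"z": -0.036,"wx": 0,"wy": 0,"wz": 0},{"x": 0.038,"y": 0,"z": -0.036,"wx": 0,"wy": 0,"wz": 0},{"x": 0.038,"y": 0,"z": -0.036,"wx": 0,"wy": 0,"wz": 0},{"x": 0.038,"y": 0,"z": -0.036,"wx": 0,"wy": 0,"wz": 0},{"x": 0,"y": 0,"z": 0,"wx": 0,"wy": 0,"wz": 0},{"x": 0,"y": 0,"z": 0,"wx": 0,"wy": 0,"wz": 0}]'

```text
clock: 5.65
tool_pos: [0.6155, 0.0181, 0.0596]
ee_rot: [-3.105, 0.783, -3.09]
ft_force: [0.3, 0.4, 0.4]
gripper_width: 0.0452
gripper_force: 0.0
```

```bash
python3 -c "
from h import *
s=readout.state();print(s['joints'].round(3),s['ft_force'])"
```

```text
[-0.125 -0.387 -0.883  0.295  0.088 -0.126] [0.33577275 0.36251771 0.41096338]
```

>>> jog_arm --rows '[{"x": 0.025,"y": 0,"z": -0.02,"wx": 0,"wy": 0,"wz": 0},{"x": 0.025,"y": 0,"z": -0.02,"wx": 0,"wy": 0,"wz": 0},{"x": 0,"y": 0,"z": -0.006,"wx": 0,"wy": 0,"wz": 0},{"x": 0,"y": 0,"z": 0,"wx": 0,"wy": 0,"wz": 0}]'

```text
clock: 6.05
tool_pos: [0.6397, 0.0182, 0.0365]
ee_rot: [-3.105, 0.783, -3.09]
ft_force: [-0.6, -0.7, -0.6]
gripper_width: 0.0449
gripper_force: 0.0
```

>>> jog_arm --rows '[{"x": 0,"y": 0,"z": -0.006,"wx": 0,"wy": 0,"wz": 0},{"x": 0,"y": 0,"z": 0,"wx": 0,"wy": 0,"wz": 0}]'

```text
clock: 6.25
tool_pos: [0.6393, 0.0182, 0.0327]
ee_rot: [-3.105, 0.782, -3.09]
ft_force: [-0.0, -0.2, -0.1]
gripper_width: 0.0455
gripper_force: 0.0
```

>>> jog_arm --rows '[{"x": 0,"y": 0,"z": -0.006,"wx": 0,"wy": 0,"wz": 0},{"x": 0,"y": 0,"z": 0,"wx": 0,"wy": 0,"wz": 0}]'

```text
clock: 6.45
tool_pos: [0.6412, 0.0183, 0.0317]
ee_rot: [-3.105, 0.787, -3.089]
ft_force: [-0.9, 0.1, 3.6]
gripper_width: 0.0453
gripper_force: 2.1
```

>>> jog_arm --rows '[{"x": 0,"y": 0,"z": -0.005,"wx": 0,"wy": 0,"wz": 0},{"x": 0,"y": 0,"z": 0,"wx": 0,"wy": 0,"wz": 0}]'

```text
clock: 6.65
tool_pos: [0.643, 0.0183, 0.0316]
ee_rot: [-3.105, 0.791, -3.089]
ft_force: [-2.2, -0.3, 8.0]
gripper_width: 0.0455
gripper_force: 4.0
```

>>> jog_arm --rows '[{"x": -0.008,"y": 0,"z": -0.001,"wx": 0,"wy": 0,"wz": 0},{"x": -0.008,"y": 0,"z": -0.001,"wx": 0,"wy": 0,"wz": 0},{"x": -0.008,"y": 0,"z": 0,"wx": 0,"wy": 0,"wz": 0},{"x": -0.008,"y": 0,"z": 0,"wx": 0,"wy": 0,"wz": 0},{"x": -0.008,"y": 0,"z": 0,"wx": 0,"wy": 0,"wz": 0},{"x": -0.008,"y": 0,"z": 0,"wx": 0,"wy": 0,"wz": 0}]'

```text
clock: 7.25
tool_pos: [0.6199, 0.0177, 0.0318]
ee_rot: [-3.103, 0.793, -3.089]
ft_force: [3.1, -0.2, 5.8]
gripper_width: 0.045
gripper_force: 2.7
```

Run:
```python
from h import *
p=cams.grab_frame("top"); cv2.imwrite("pics/t2.png",cv2.resize(p["pixels"][125:245,165:355],None,fx=4,fy=4,interpolation=cv2.INTER_CUBIC))
print([ (o["conf"],o["box"]) for o in finder.outline_of(p,"mould")[:2]])
```

```text
[(0.8, [267.0, 169.1, 72.0, 23.0])]
```

View pics/t2.png

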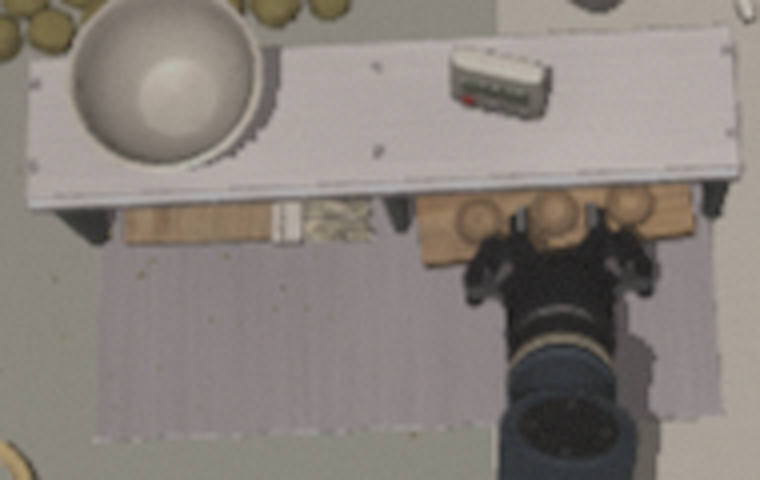

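The mould is sliding but also turning a little: its left end is at crop (425,265) and its right end at (693,235). The tool's +y finger is pressing harder, so I'll level the tool and turn back while pulling.

>>> jog_arm --rows '[{"x": 0,"y": 0,"z": -0.002,"wx": 0.0083,"wy": 0,"wz": 0},{"x": 0,"y": 0,"z": -0.003,"wx": 0,"wy": 0,"wz": 0},{"x": 0,"y": 0,"z": 0,"wx": 0,"wy": 0,"wz": 0}]'

```text
clock: 7.65
tool_pos: [0.6211, 0.0176, 0.0311]
ee_rot: [-3.14, 0.797, -3.114]
ft_force: [-3.0, -0.5, 11.6]
gripper_width: 0.0453
gripper_force: 5.9
```

>>> jog_arm --rows '[{"x": -0.008,"y": 0,"z": 0,"wx": 0,"wy": 0,"wz": -0.003},{"x": -0.008,"y": 0,"z": 0,"wx": 0,"wy": 0,"wz": -0.003},{"x": -0.008,"y": 0,"z": 0,"wx": 0,"wy": 0,"wz": -0.003},{"x": -0.008,"y": 0,"z": 0,"wx": 0,"wy": 0,"wz": -0.003},{"x": -0.008,"y": 0,"z": 0,"wx": 0,"wy": 0,"wz": -0.003},{"x": -0.008,"y": 0,"z": 0,"wx": 0,"wy": 0,"wz": -0.003}]'

```text
clock: 8.25
tool_pos: [0.5972, 0.0177, 0.0312]
ee_rot: [-3.141, 0.798, 3.112]
ft_force: [2.8, 0.6, 6.6]
gripper_width: 0.0449
gripper_force: 3.6
```

```bash
cat >> h.py <<'E'
def mould(save=None):
    p=cams.grab_frame("top")
    o=finder.outline_of(p,"mould")[0]; r=cv2.minAreaRect(cv2.findNonZero(o["pixels"].astype(np.uint8)))
    print(o["conf"],o["box"])
    for c in cv2.boxPoints(r): print("  ",c.round(1),onz(p,*c,0.027).round(4))
    if save: cv2.imwrite(save,cv2.resize(p["pixels"][125:245,165:355],None,fx=4,fy=4,interpolation=cv2.INTER_CUBIC))
    return p,o
E
python3 -c "
from h import *
mould('pics/t3.png')"
```

```text
0.8 [269.2, 170.0, 67.8, 25.5]
   [268.2 178.2] [0.6229 0.127  0.027 ]
   [336.9 173.3] [ 0.6338 -0.0833  0.027 ]
   [338.3 192.4] [ 0.574  -0.0854  0.027 ]
   [269.5 197.3] [0.5629 0.123  0.027 ]
```

>>> jog_arm --rows '[{"x": -0.009,"y": 0,"z": -0.0005,"wx": 0,"wy": 0,"wz": -0.001},{"x": -0.009,"y": 0,"z": -0.0005,"wx": 0,"wy": 0,"wz": -0.001},{"x": -0.009,"y": 0,"z": -0.0005,"wx": 0,"wy": 0,"wz": -0.001},{"x": -0.009,"y": 0,"z": 0,"wx": 0,"wy": 0,"wz": -0.001},{"x": -0.009,"y": 0,"z": 0,"wx": 0,"wy": 0,"wz": -0.001},{"x": -0.009,"y": 0,"z": 0,"wx": 0,"wy": 0,"wz": -0.001},{"x": -0.009,"y": 0,"z": 0,"wx": 0,"wy": 0,"wz": -0.001},{"x": -0.009,"y": 0,"z": 0,"wx": 0,"wy": 0,"wz": -0.001},{"x": -0.009,"y": 0,"z": 0,"wx": 0,"wy": 0,"wz": -0.001},{"x": -0.009,"y": 0,"z": 0,"wx": 0,"wy": 0,"wz": -0.001}]'

```text
clock: 9.35
tool_pos: [0.5525, 0.0176, 0.0311]
ee_rot: [-3.142, 0.799, 3.08]
ft_force: [3.7, -0.3, 7.9]
gripper_width: 0.0457
gripper_force: 3.9
```

>>> jog_arm --rows '[{"x": -0.009,"y": 0,"z": 0,"wx": 0,"wy": 0,"wz": -0.001},{"x": -0.009,"y": 0,"z": 0,"wx": 0,"wy": 0,"wz": -0.001},{"x": -0.009,"y": 0,"z": 0,"wx": 0,"wy": 0,"wz": -0.001},{"x": -0.009,"y": 0,"z": 0,"wx": 0,"wy": 0,"wz": -0.001},{"x": -0.009,"y": 0,"z": 0,"wx": 0,"wy": 0,"wz": -0.001},{"x": -0.009,"y": 0,"z": 0,"wx": 0,"wy": 0,"wz": -0.001},{"x": -0.009,"y": 0,"z": 0,"wx": 0,"wy": 0,"wz": -0.001},{"x": -0.009,"y": 0,"z": 0,"wx": 0,"wy": 0,"wz": -0.001},{"x": 0,"y": 0,"z": 0,"wx": 0,"wy": 0,"wz": 0},{"x": 0,"y": 0,"z": 0,"wx": 0,"wy": 0,"wz": 0}]'

```text
clock: 10.35
tool_pos: [0.516, 0.0177, 0.0311]
ee_rot: [3.141, 0.798, 3.054]
ft_force: [-5.6, -0.6, 13.1]
gripper_width: 0.0454
gripper_force: 6.5
```

```bash
python3 -c "
from h import *
mould('pics/t4.png')"
```

```text
0.8 [269.6, 199.3, 67.9, 21.7]
   [269. 202.] [0.5484 0.1246 0.027 ]
   [338. 202.] [ 0.5445 -0.0834  0.027 ]
   [338. 221.] [ 0.4867 -0.0815  0.027 ]
   [269. 221.] [0.4902 0.1247 0.027 ]
```

View pics/t4.png

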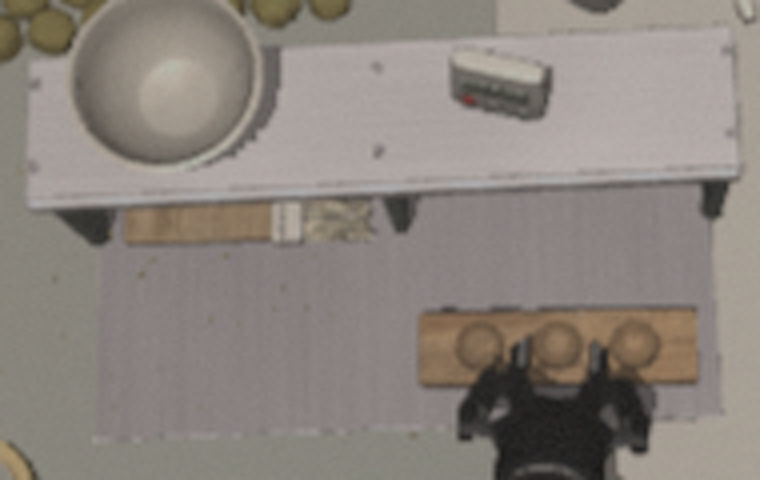

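The mould is clear in front of the shelf and lies flat at crop (420–697, 310–386). Its centre is about (0.5185, 0.021) with yaw -0.02. I'll retreat and reorient for the grasp.

>>> jog_arm --rows '[{"x": 0,"y": 0,"z": 0.02,"wx": 0,"wy": 0,"wz": 0},{"x": 0,"y": 0,"z": 0.05,"wx": 0,"wy": 0,"wz": 0},{"x": 0,"y": 0,"z": 0.06,"wx": 0,"wy": 0,"wz": 0},{"x": 0,"y": 0,"z": 0.06,"wx": 0,"wy": 0,"wz": 0},{"x": 0,"y": 0,"z": 0,"wx": 0,"wy": 0.0423,"wz": 0},{"x": 0,"y": 0,"z": 0,"wx": 0,"wy": 0.0423,"wz": 0},{"x": 0,"y": 0,"z": 0,"wx": 0,"wy": 0.0423,"wz": 0},{"x": 0,"y": 0,"z": 0,"wx": 0,"wy": 0.0423,"wz": 0},{"x": 0,"y": 0,"z": 0,"wx": 0,"wy": 0.0423,"wz": 0},{"x": 0,"y": 0,"z": 0,"wx": 0,"wy": 0.0423,"wz": 0}]' --claw 0

```text
clock: 11.45
tool_pos: [0.5112, 0.0182, 0.1182]
ee_rot: [-3.079, -0.016, 3.08]
ft_force: [0.2, -0.4, 0.6]
gripper_width: 0.0852
gripper_force: 0.0
```

>>> jog_arm --rows '[{"x": 0,"y": 0,"z": 0,"wx": 0,"wy": 0,"wz": -0.04},{"x": 0,"y": 0,"z": 0,"wx": 0,"wy": 0,"wz": -0.04},{"x": 0,"y": 0,"z": 0,"wx": 0,"wy": 0,"wz": -0.04},{"x": 0,"y": 0,"z": 0,"wx": 0,"wy": 0,"wz": -0.04},{"x": 0,"y": 0,"z": 0,"wx": 0,"wy": 0,"wz": -0.04},{"x": 0,"y": 0,"z": 0,"wx": 0,"wy": 0,"wz": -0.04},{"x": 0,"y": 0,"z": 0,"wx": 0,"wy": 0,"wz": -0.04},{"x": 0,"y": 0,"z": 0,"wx": 0,"wy": 0,"wz": -0.04},{"x": 0,"y": 0,"z": 0,"wx": 0,"wy": 0,"wz": -0.04},{"x": 0,"y": 0,"z": 0,"wx": 0,"wy": 0,"wz": -0.04}]'

```text
clock: 12.45
tool_pos: [0.5103, 0.0182, 0.1168]
ee_rot: [-3.079, -0.013, 1.818]
ft_force: [-0.1, 0.1, -0.9]
gripper_width: 0.0851
gripper_force: 0.0
```

>>> jog_arm --rows '[{"x": 0,"y": 0,"z": 0,"wx": 0,"wy": 0,"wz": -0.039},{"x": 0,"y": 0,"z": 0,"wx": 0,"wy": 0,"wz": -0.039},{"x": 0,"y": 0,"z": 0,"wx": 0,"wy": 0,"wz": 0},{"x": 0,"y": 0,"z": 0,"wx": 0,"wy": 0,"wz": 0}]'

```text
clock: 12.85
tool_pos: [0.5103, 0.0182, 0.117]
ee_rot: [-3.079, -0.013, 1.58]
ft_force: [0.5, 0.0, 0.4]
gripper_width: 0.0854
gripper_force: 0.0
```

```bash
python3 -c "
from h import *
print(readout.state()['joints'].round(3))
mould('pics/t5.png')"
```

```text
[-0.1    0.085 -0.091  1.458  0.006  1.461]
0.55 [265.1, 199.3, 75.9, 20.5]
   [268. 202.] [0.5485 0.1276 0.027 ]
   [339. 202.] [ 0.5444 -0.0864  0.027 ]
   [339. 221.] [ 0.4867 -0.0844  0.027 ]
   [268. 221.] [0.4902 0.1277 0.027 ]
```

>>> jog_arm --rows '[{"x": 0.008,"y": 0.003,"z": 0,"wx": -0.0041,"wy": -0.02,"wz": -0.009},{"x": 0.008,"y": 0.003,"z": 0,"wx": 0,"wy": 0,"wz": 0},{"x": 0,"y": 0,"z": -0.04,"wx": 0,"wy": 0,"wz": 0},{"x": 0,"y": 0,"z": -0.04,"wx": 0,"wy": 0,"wz": 0},{"x": 0,"y": 0,"z": 0,"wx": 0,"wy": 0,"wz": 0},{"x": 0,"y": 0,"z": 0,"wx": 0,"wy": 0,"wz": 0}]'

```text
clock: 13.55
tool_pos: [0.5184, 0.0213, 0.0772]
ee_rot: [-3.141, -0.001, 1.551]
ft_force: [-0.1, 0.4, 0.3]
gripper_width: 0.0854
gripper_force: 0.0
```

Pose is good. Next I'll descend 73 mm and close.

>>> jog_arm --rows '[{"x": 0,"y": 0,"z": -0.04,"wx": 0,"wy": 0,"wz": 0},{"x": 0,"y": 0,"z": -0.04,"wx": 0,"wy": 0,"wz": 0},{"x": 0,"y": 0,"z": -0.03,"wx": 0,"wy": 0,"wz": 0},{"x": 0,"y": 0,"z": -0.02,"wx": 0,"wy": 0,"wz": 0},{"x": 0,"y": 0,"z": -0.015,"wx": 0,"wy": 0,"wz": 0},{"x": 0,"y": 0,"z": 0,"wx": 0,"wy": 0,"wz": 0},{"x": 0,"y": 0,"z": 0,"wx": 0,"wy": 0,"wz": 0}]'

```text
clock: 14.25
tool_pos: [0.5191, 0.0212, 0.0055]
ee_rot: [3.139, -0.0, 1.55]
ft_force: [0.3, 1.0, 0.5]
gripper_width: 0.0851
gripper_force: 0.0
```

>>> jog_arm --rows '[{"x": 0,"y": 0,"z": 0,"wx": 0,"wy": 0,"wz": 0},{"x": 0,"y": 0,"z": 0,"wx": 0,"wy": 0,"wz": 0},{"x": 0,"y": 0,"z": 0,"wx": 0,"wy": 0,"wz": 0},{"x": 0,"y": 0,"z": 0,"wx": 0,"wy": 0,"wz": 0},{"x": 0,"y": 0,"z": 0,"wx": 0,"wy": 0,"wz": 0},{"x": 0,"y": 0,"z": 0,"wx": 0,"wy": 0,"wz": 0}]' --claw 0.6 --newtons 40

```text
clock: 14.85
tool_pos: [0.5194, 0.0212, 0.0058]
ee_rot: [3.139, -0.0, 1.55]
ft_force: [-0.5, 0.3, 6.1]
gripper_width: 0.0539
gripper_force: 45.1
```

>>> jog_arm --rows '[{"x": 0,"y": 0,"z": 0.01,"wx": 0,"wy": 0,"wz": 0},{"x": 0,"y": 0,"z": 0.03,"wx": 0,"wy": 0,"wz": 0},{"x": 0,"y": 0,"z": 0.04,"wx": 0,"wy": 0,"wz": 0},{"x": 0,"y": 0,"z": 0.04,"wx": 0,"wy": 0,"wz": 0},{"x": 0,"y": 0,"z": 0.04,"wx": 0,"wy": 0,"wz": 0},{"x": 0,"y": 0,"z": 0.03,"wx": 0,"wy": 0,"wz": 0},{"x": 0,"y": 0,"z": 0,"wx": 0,"wy": 0,"wz": 0}]'

```text
clock: 15.55
tool_pos: [0.5198, 0.0212, 0.1017]
ee_rot: [3.137, -0.0, 1.55]
ft_force: [0.6, -0.6, -1.1]
gripper_width: 0.0542
gripper_force: 44.3
```

>>> jog_arm --rows '[{"x": 0,"y": -0.037,"z": 0,"wx": 0,"wy": 0,"wz": -0.0037},{"x": 0,"y": -0.037,"z": 0,"wx": 0,"wy": 0,"wz": -0.0037},{"x": 0,"y": -0.037,"z": 0,"wx": 0,"wy": 0,"wz": -0.0037},{"x": 0,"y": -0.037,"z": 0,"wx": 0,"wy": 0,"wz": -0.0037},{"x": 0,"y": -0.037,"z": 0,"wx": 0,"wy": 0,"wz": -0.0037},{"x": 0,"y": -0.037,"z": 0,"wx": 0,"wy": 0,"wz": -0.0037},{"x": 0,"y": -0.037,"z": 0,"wx": 0,"wy": 0,"wz": -0.0037},{"x": 0,"y": -0.037,"z": 0,"wx": 0,"wy": 0,"wz": -0.0037},{"x": 0,"y": -0.037,"z": 0,"wx": 0,"wy": 0,"wz": -0.0037},{"x": 0,"y": -0.037,"z": 0,"wx": 0,"wy": 0,"wz": -0.0037}]'

```text
clock: 16.55
tool_pos: [0.5173, -0.164, 0.0977]
ee_rot: [-3.139, -0.001, 1.433]
ft_force: [1.0, 0.2, -1.6]
gripper_width: 0.0542
gripper_force: 44.3
```

>>> jog_arm --rows '[{"x": 0,"y": -0.037,"z": 0,"wx": 0,"wy": 0,"wz": -0.0037},{"x": 0,"y": -0.037,"z": 0,"wx": 0,"wy": 0,"wz": -0.0037},{"x": 0,"y": -0.037,"z": 0,"wx": 0,"wy": 0,"wz": -0.0037},{"x": 0,"y": -0.037,"z": 0,"wx": 0,"wy": 0,"wz": -0.0037},{"x": 0,"y": -0.037,"z": 0,"wx": 0,"wy": 0,"wz": -0.0037},{"x": 0,"y": -0.037,"z": 0,"wx": 0,"wy": 0,"wz": -0.0037},{"x": 0,"y": -0.037,"z": 0,"wx": 0,"wy": 0,"wz": -0.0037},{"x": 0,"y": -0.037,"z": 0,"wx": 0,"wy": 0,"wz": -0.0037},{"x": 0,"y": -0.037,"z": 0,"wx": 0,"wy": 0,"wz": -0.0037},{"x": 0,"y": -0.037,"z": 0,"wx": 0,"wy": 0,"wz": -0.0037}]'

```text
clock: 17.55
tool_pos: [0.5185, -0.3504, 0.0997]
ee_rot: [3.14, -0.0, 1.317]
ft_force: [-0.5, 1.2, -2.6]
gripper_width: 0.054
gripper_force: 44.3
```

>>> jog_arm --rows '[{"x": 0,"y": 0,"z": 0,"wx": 0,"wy": 0,"wz": 0},{"x": 0,"y": 0,"z": 0,"wx": 0,"wy": 0,"wz": 0},{"x": 0,"y": 0,"z": 0,"wx": 0,"wy": 0,"wz": 0}]'

```text
clock: 17.85
tool_pos: [0.5185, -0.3483, 0.0996]
ee_rot: [3.141, -0.001, 1.318]
ft_force: [0.2, 0.1, -1.9]
gripper_width: 0.0546
gripper_force: 44.2
```

Run:
```python
from h import *
p=cams.grab_frame("top"); cv2.imwrite("pics/t6.png",cv2.resize(p["pixels"][150:300,330:500],None,fx=4,fy=4,interpolation=cv2.INTER_CUBIC))
```

```text
(no output)
```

View pics/t6.png

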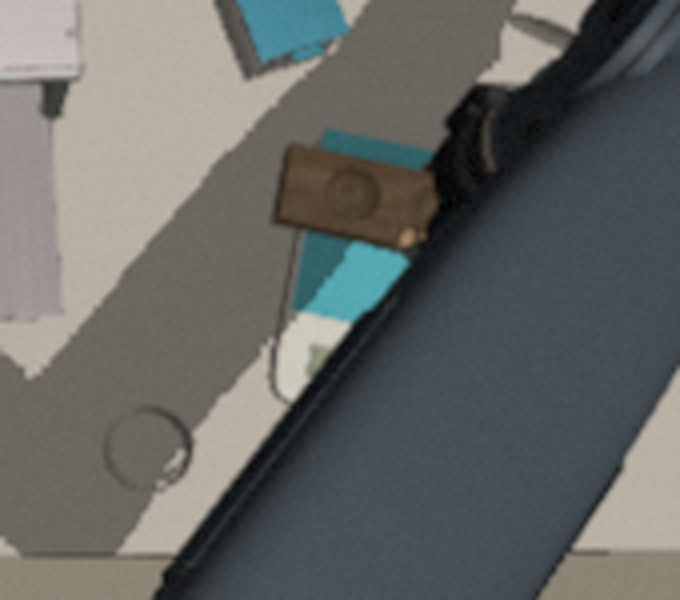

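The mould is held level over the plate, with its left end at crop (285,190) and lined up with the plate. Now I'll lower it.

>>> jog_arm --rows '[{"x": 0.001,"y": 0,"z": -0.03,"wx": 0,"wy": 0,"wz": 0},{"x": 0.001,"y": 0,"z": -0.03,"wx": 0,"wy": 0,"wz": 0},{"x": 0,"y": 0,"z": -0.03,"wx": 0,"wy": 0,"wz": 0},{"x": 0,"y": 0,"z": -0.025,"wx": 0,"wy": 0,"wz": 0},{"x": 0,"y": 0,"z": -0.015,"wx": 0,"wy": 0,"wz": 0},{"x": 0,"y": 0,"z": -0.01,"wx": 0,"wy": 0,"wz": 0},{"x": 0,"y": 0,"z": 0,"wx": 0,"wy": 0,"wz": 0},{"x": 0,"y": 0,"z": 0,"wx": 0,"wy": 0,"wz": 0}]'

```text
clock: 18.7
tool_pos: [0.5198, -0.3491, 0.0303]
ee_rot: [3.14, -0.0, 1.317]
ft_force: [1.4, 0.2, -1.7]
gripper_width: 0.0544
gripper_force: 44.3
```

>>> jog_arm --rows '[{"x": 0,"y": 0,"z": -0.003,"wx": 0,"wy": 0,"wz": 0},{"x": 0,"y": 0,"z": -0.003,"wx": 0,"wy": 0,"wz": 0},{"x": 0,"y": 0,"z": 0,"wx": 0,"wy": 0,"wz": 0}]'

```text
clock: 19.0
tool_pos: [0.5196, -0.3489, 0.0269]
ee_rot: [3.14, -0.0, 1.318]
ft_force: [0.1, 0.3, -1.2]
gripper_width: 0.054
gripper_force: 44.3
```

>>> jog_arm --rows '[{"x": 0,"y": 0,"z": -0.002,"wx": 0,"wy": 0,"wz": 0},{"x": 0,"y": 0,"z": -0.002,"wx": 0,"wy": 0,"wz": 0},{"x": 0,"y": 0,"z": -0.001,"wx": 0,"wy": 0,"wz": 0},{"x": 0,"y": 0,"z": 0,"wx": 0,"wy": 0,"wz": 0}]'

```text
clock: 19.4
tool_pos: [0.5194, -0.3487, 0.024]
ee_rot: [3.141, -0.001, 1.318]
ft_force: [-0.7, -0.5, -1.9]
gripper_width: 0.054
gripper_force: 44.3
```

>>> jog_arm --rows '[{"x": 0,"y": 0,"z": -0.002,"wx": 0,"wy": 0,"wz": 0},{"x": 0,"y": 0,"z": 0,"wx": 0,"wy": 0,"wz": 0},{"x": 0,"y": 0,"z": 0,"wx": 0,"wy": 0,"wz": 0}]'

```text
clock: 19.7
tool_pos: [0.5195, -0.3488, 0.0239]
ee_rot: [3.14, -0.0, 1.318]
ft_force: [-2.2, 1.1, 2.8]
gripper_width: 0.054
gripper_force: 44.7
```

It's touching the plate, so I'll release and retreat straight up.

>>> jog_arm --rows '[{"x": 0,"y": 0,"z": 0,"wx": 0,"wy": 0,"wz": 0},{"x": 0,"y": 0,"z": 0,"wx": 0,"wy": 0,"wz": 0},{"x": 0,"y": 0,"z": 0,"wx": 0,"wy": 0,"wz": 0},{"x": 0,"y": 0,"z": 0,"wx": 0,"wy": 0,"wz": 0},{"x": 0,"y": 0,"z": 0,"wx": 0,"wy": 0,"wz": 0},{"x": 0,"y": 0,"z": 0,"wx": 0,"wy": 0,"wz": 0}]' --claw 0

```text
clock: 20.3
tool_pos: [0.5195, -0.3488, 0.0232]
ee_rot: [3.141, -0.0, 1.318]
ft_force: [-0.3, -0.1, 0.1]
gripper_width: 0.0857
gripper_force: 0.0
```

>>> jog_arm --rows '[{"x": 0,"y": 0,"z": 0.02,"wx": 0,"wy": 0,"wz": 0},{"x": 0,"y": 0,"z": 0.04,"wx": 0,"wy": 0,"wz": 0},{"x": 0,"y": 0,"z": 0.06,"wx": 0,"wy": 0,"wz": 0},{"x": 0,"y": 0,"z": 0.06,"wx": 0,"wy": 0,"wz": 0},{"x": 0,"y": 0,"z": 0.06,"wx": 0,"wy": 0,"wz": 0},{"x": 0,"y": 0,"z": 0.06,"wx": 0,"wy": 0,"wz": 0},{"x": -0.05,"y": -0.05,"z": 0.02,"wx": 0,"wy": 0,"wz": 0},{"x": -0.05,"y": -0.05,"z": 0,"wx": 0,"wy": 0,"wz": 0},{"x": -0.05,"y": -0.05,"z": 0,"wx": 0,"wy": 0,"wz": 0},{"x": -0.05,"y": -0.05,"z": 0,"wx": 0,"wy": 0,"wz": 0}]'

```text
clock: 21.3
tool_pos: [0.4188, -0.4498, 0.1846]
ee_rot: [3.139, 0.001, 1.318]
ft_force: [0.8, 0.0, -0.6]
gripper_width: 0.0852
gripper_force: 0.0
```

>>> jog_arm --rows '[{"x": -0.05,"y": -0.04,"z": 0,"wx": 0,"wy": 0,"wz": 0},{"x": -0.05,"y": -0.04,"z": 0,"wx": 0,"wy": 0,"wz": 0},{"x": -0.05,"y": -0.04,"z": 0,"wx": 0,"wy": 0,"wz": 0},{"x": -0.05,"y": 0,"z": 0,"wx": 0,"wy": 0,"wz": 0},{"x": 0,"y": 0,"z": 0,"wx": 0,"wy": 0,"wz": 0}]'

```text
clock: 21.8
tool_pos: [0.3166, -0.5097, 0.1842]
ee_rot: [3.141, 0.0, 1.313]
ft_force: [-0.0, 0.7, 0.2]
gripper_width: 0.0852
gripper_force: 0.0
```

Run:
```python
from h import *
p=cams.grab_frame("top"); cv2.imwrite("pics/t7.png",p["pixels"])
for o in finder.outline_of(p,"mould")[:3]:
    r=cv2.minAreaRect(cv2.findNonZero(o["pixels"].astype(np.uint8))); print(o["conf"],r)
    for c in cv2.boxPoints(r): print("  ",onz(p,*c,0.045).round(4))
hsv=cv2.cvtColor(p["pixels"],cv2.COLOR_BGR2HSV); mk=cv2.inRange(hsv,(80,120,60),(100,255,255)); mk[:175]=0; mk[:,:395]=0;mk[260:]=0
for c in cv2.boxPoints(cv2.minAreaRect(cv2.findNonZero(mk))): print(" plate",onz(p,*c,0.021).round(4))
```

```text
0.56 ((429.83306884765625, 207.34715270996094), (74.94438934326172, 21.46853256225586), 12.225123405456543)
   [ 0.5143 -0.2353  0.045 ]
   [ 0.5771 -0.2523  0.045 ]
   [ 0.5254 -0.4599  0.045 ]
   [ 0.4641 -0.4413  0.045 ]
 plate [ 0.4662 -0.2716  0.021 ]
 plate [ 0.6016 -0.3069  0.021 ]
 plate [ 0.5727 -0.4305  0.021 ]
 plate [ 0.4391 -0.3931  0.021 ]
```

View pics/t7.png

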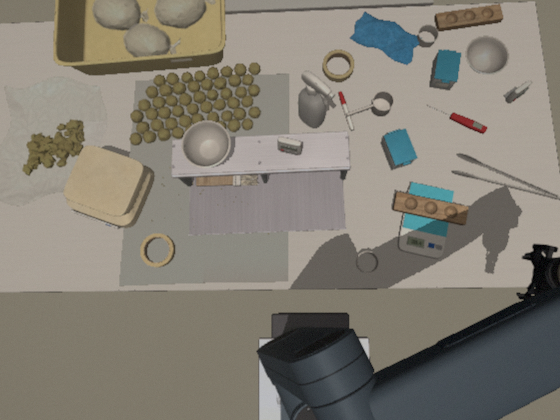

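The mould rests across the plate, centred near (430,207), with its hollows up and the display uncovered. Its centre is (0.520, -0.347) and its yaw is within 0.02 rad of the scale's. Nothing else has moved and the robot touches nothing, so I'm handing in.

```bash
python3 -c "
from workcell import arm
print(arm.finish_job())"
```

```text
the job is handed in; nothing more can be done
None
```

I slid the mould out flat, then set it carved side up and crosswise on the middle of the scale's plate and let go. In the last picture it was about 2 mm off centre with nothing else moved. The job is handed in, but no verdict came back.

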